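# Screw in and clock the vacuum elbow, then open its valve

### The arm

A 6-joint arm with a two-finger parallel gripper is mounted at the origin on the work surface. World frame = base frame: x ahead of the robot, y to its left, z up, the work surface at z = 0. Lengths are in m, angles in degrees, forces in N, time in s.
With the tool pointing down it reaches from about 0.3 to 0.75 m from the base axis. Payload 8.5 kg.
Tool frame: the origin (TCP) lies midway between the tips of the shut fingers; the grasp point (between the pads) lies 19 mm behind it; z points along the fingers, y is the line along which they close (so a half turn about z gives the same grasp; the last joint's range is limited). The gripper opens to 85 mm and grips with 20 to 120 N. Pads are 22 mm wide; open, the fingers measure 114 mm over their backs; the gripper's body (76 mm by 85 mm) begins 54 mm behind the grasp point. The pads swing forward as they close: fully open they stand 13 mm farther back than shut.
Start: joints at [-89.628, 21.807, 74.336, -0, 83.858, -12.336], TCP at [0.121, -0.537, 0.231] pointing down, gripper open.
Joint ranges: [-178.18, 178.18], [-50.72, 133.34], [12.68, 142.11], [-81.47, 261.47], [9.98, 163.14], [-165.26, 165.26]. Speed limits (degrees/s): [136.94, 136.94, 180, 180, 180, 180].

### API

Orientations are given as [roll, pitch, yaw] about the fixed x, y, z axes, in that order (R = Rz(yaw) Ry(pitch) Rx(roll)).
In Python, from plant import telemetry, imaging, order gives the robot as it stands. The module is installed in compiled form; this text tells all that it offers.
- The arm moves only by the tool arm_command, never from a script. Its argument "deltas" is a list of rows, each an object of numbers: "tx", "ty", "tz": the shift along the tool's x, y, z in m; "rx", "ry", "rz": the turn, a rotation vector about the tool's x, y, z in degrees. A call has 1 to 10 rows; each row shifts and turns the commanded pose from where the row before left it, along the tool's axes as they then stand; what a row does not reach is not made up. A row lasts 1/10 s, in which the tool goes at most 50 mm and 8.59 degrees, less where a joint would pass 70% of its speed; a pose out of reach is approached as far as the arm can. A call with a gripper value outside its range is refused whole. "hand" is the closure in counts, from 0 (fully open) to 255 (shut), set as the call begins (left out, the last holds). The fingers move at their own pace and stop on an object; "grip_force" is the grip in N (left out, the last holds). Time passes only in rows, so rows that do not move let the fingers close. It gives the time, the measured TCP pose, the force, the opening and the grip force at its end, in the units of the state.
- telemetry.get_state(): the state, without advancing time (a new reading comes with each control period).
- imaging.snapshot(name): name is "scene" or "top" or "wrist"; returns a dict with "image" (480x640x3 uint8, blue, green, red), "camera_matrix" (3x3 intrinsics, pixels), "T" (4x4, takes a point from camera to world coordinates). Camera axes: x right, y down, z forward; pixel columns grow to the right and rows downward; lengths in m; the calibration is good to about 2 mm. A picture is of the moment at which its call begins. There is no depth.
- order.sign_off(): hands the job in; it is judged then, once.
Trained networks look in a picture, given as the dict that the camera call returned (one of the last four; its "shot" number tells which), for a name from the list of things; names that differ only in an ending like _2 or _b are one class to them, and where a whole thing is asked for, a point or a joint stands for the part that bears it (a point fixed in the world has none). Each returns a list of dicts, best first, with "conf" (0 to 1); they miss things now and then, are a little off and sometimes report something else, mostly with a low value. They report only what shows in the picture. A call takes as long as a camera call. They do not tell look-alikes from the thing itself.
- imaging.spot_in(picture, target): "bbox" ([left, top, width, height] in pixels, round what is visible of it).
- imaging.trace(picture, target): "pixels" (480x640 bool, what is visible of it) and "bbox" ([left, top, width, height] in pixels, round what is visible of it).
The state is a dict: "time": time; "joint_positions": joint angles; "dq": joint speeds; "effort": joint torques, N m; "eef_pos": TCP position; "tool_rot": TCP orientation; "ft_force": force on the tool from outside, world axes, zero at the start; "wrist_torque": the same for the moment, N m; "opening": finger opening in m; "finger_force": force on a finger pad.
Only numpy, scipy, OpenCV 4.12 (cv2) and the standard library are available. Lean on these libraries where they do the work, as an engineer would, in place of code of your own. Each camera call takes 0.05 s, during which the arm holds its last target. There are 200 camera calls.

### The job

The brass hose-barb elbow on the vacuum manifold has only been started in its thread. Turn it clockwise until it goes tight, then carry on just far enough, less than a quarter turn, for its barb to point straight at the glass trap bottle; do not turn it back once it is tight. Then swing the red valve lever fully open, in line with the manifold, and leave the bottle and the other things on the bench where they are.

Things in the scene. Friction and masses are not known exactly. Their poses are not given: they have to be found in the camera images.
- elbow (a joint): Angle (rad) the brass elbow has been screwed in, clockwise seen from above. Starts at 0 to 4.5, runs freely (0.07 N m, about 2 N at mid-barb) and sinks 1.8 mm per turn, and at 6.28 its hexagon bears on the washer: it is tight, this reading stays at 6.28, and joint seal counts on. The barb's heading turns with the sum of the two. Stays where it is left; turned back, it drops below 6.28.
- seal (a joint): Further clockwise angle (rad) of elbow and washer together after tight; 0 before. Takes 0.20 N m at once (5 N at mid-barb), rising by 0.13 N m per rad. Stays where it is left. The barb comes to point at the bottle at a reading between 0.3 and 1.3; beyond 1.7 the washer is crushed.
- elbow_arm (a point): On the elbow's upright screw axis at the centre height of its level barb arm, about 90 mm above the bench. x axis level along the barb, z up. The arm is a round bar 16 mm thick, 64 mm long from the axis; under it a 20 mm leg and a 31 mm hexagon on a 34 mm boss with a black washer (top 33 mm below). Manifold top is 39 mm below. Nothing else within 65 mm of the axis above the manifold's top.
- barb_tip (a point): Centre of the open end of the elbow's barb, 64 mm from the screw axis; same axes as elbow_arm.
- valve (a joint): Angle (rad) of the red valve lever: 0 shut (square across the manifold, towards the robot), 1.571 fully open at its stop (along the manifold, pointing away from the elbow). Grows counter-clockwise seen from above, takes 0.15 N m to turn, stays where it is left.
- valve_pivot (a point): On the lever's upright pivot axis at the lever's mid-height, about 72 mm above the bench, 160 mm from the elbow's axis along the manifold. Its negative x axis points along the lever to the free end, z up. The manifold's flat top is 22 mm below.
- valve_grip (a point): Middle of the lever's outer part, 66 mm from the pivot. The red plastic sleeve is 56 mm long (from 30 to 86 mm from the pivot), 15 mm wide and 12 mm high.
- trap_cap (a point): Centre of the top of the blue cap of the glass trap bottle, 166 mm above the bench on the bottle's axis. Bottle 86 mm in diameter, 188 mm high over two white tube stubs; it stands loose, 190 to 250 mm from the elbow's axis, and is only to be pointed at.
- manifold: Aluminium bar bolted to the bench, 50 mm wide (x), 250 long (y), 50 high, origin under its centre. Elbow axis at y +75 mm, flat brass plug (7 mm high) at y -10, valve pivot at y -85, all at x 0. Supply pipe leaves the -y end, enters the bench at y -176; a gauge sticks out to x +54.
- flask: Small culture flask with pinkish clear body and green cap, 78 mm long, 45 mm wide, 34 mm high, lying flat; origin under its centre. Leave alone.
- sprayer: Pink spray bottle with white and orange head, 72 mm in diameter, 203 mm high; origin under its centre. Leave alone.
- tape_roll: White roll of thread tape lying flat, 52 mm in diameter, 19 mm high; origin under its centre. Leave alone.
Not all that is in view belongs to the job. Of the things like the part that bears trap_cap, leave any that is purple; of the rest the larger one is meant.

How it is judged (in metres and radians):
On the way, in this order (a step that is already met when the one before it is completed fails the run):
1. the elbow is tight and its barb points at the trap bottle, with the valve still shut (value of joint elbow above 6.15 rad and value of joint seal above 0.12 rad and x of trap_cap in the frame of elbow_arm above 0.1 m and y of trap_cap in the frame of elbow_arm between -0.03 and 0.03 m and value of joint valve below 0.35 rad), for 0.2 s.
2. the valve lever is swung open (value of joint valve above 1.4 rad), for 0.2 s.
At the end, for the whole second after the job is handed in: The elbow is screwed in tight (elbow above 6.15, seal between 0.12 and 1.7), the line of its barb passes within 30 mm of the trap bottle's upright axis (about 8 degrees), the valve lever is within 10 degrees of fully open, all at rest, and the bottle stands upright (value of joint elbow above 6.15 rad and value of joint seal between 0.12 and 1.7 rad and x of trap_cap in the frame of elbow_arm above 0.1 m and y of trap_cap in the frame of elbow_arm between -0.03 and 0.03 m and value of joint valve above 1.4 rad and angle between trap_cap's own z axis and vertical below 0.05 rad and velocity of joint elbow between -0.05 and 0.05 rad/s and velocity of joint seal between -0.05 and 0.05 rad/s and velocity of joint valve between -0.05 and 0.05 rad/s); the robot touches nothing.
It fails at once if the elbow is overtightened, forced well past the bottle (value of joint seal above 1.7 rad).
It fails at once if the elbow is turned back once it is tight (value of joint seal above 0.1 rad and value of joint elbow below 6.15 rad).
It fails at once if the trap bottle is shifted by more than 15 mm (distance of trap_cap from where it was at the start of the episode above 0.015 m).
It fails at once if the flask, the spray bottle or the tape roll is shifted by more than 20 mm (distance of any of flask, sprayer, tape_roll from where it was at the start of the episode above 0.02 m).
It also fails if it takes over 64 s, if anything falls off the work surface, if the arm or the gripper's body presses on something with over 40 N, if the wrist force passes 120 N, or if a joint passes its speed limit or range.

## Working session

There is one attempt and no reset: what is moved stays moved. The work goes in short steps, Python scripts to look and compute and a tool call to move; the robot and the scene stay as the last step left them, time stands still between calls to the robot, and variables do not carry over. Pictures are saved under pics/ and viewed, at most 10 in all, crops included, and the job is handed in when it is done.

Besides the shell and the picture viewer there is one more tool, called after "Emit:" by a JSON object that holds its "api" and its "payload", one argument or row to a line. arm_command: Moves the arm, as the interface text tells. Its arguments: {"type":"object","properties":{"deltas":{"type":"array"},"hand":{"type":"number"},"grip_force":{"type":"number"}},"required":["deltas"]}

```bash
mkdir -p pics
cat > h.py <<'E'
import numpy as np, cv2
from plant import telemetry, imaging, order
def snap(n,f=None):
    p=imaging.snapshot(n)
    if f: cv2.imwrite('pics/'+f,p['image'])
    return p
def ray(p,uv):
    d=np.linalg.inv(p['camera_matrix'])@[uv[0],uv[1],1]; T=p['T']
    return T[:3,3],T[:3,:3]@d
def atz(p,uv,z):
    o,d=ray(p,uv); return o+d*(z-o[2])/d[2]
def proj(p,X):
    T=p['T']; c=T[:3,:3].T@(np.array(X)-T[:3,3]); q=p['camera_matrix']@c; return q[:2]/q[2]
E
python3 - <<'E'
from h import *
for n in ['top','scene']:
    p=snap(n,n+'1.png'); print(n,p['T'][:3].round(3).tolist(),p['camera_matrix'][0,0])
    for t in ['elbow','valve','trap_cap','manifold','flask','sprayer','tape_roll','barb_tip','valve_grip']:
        print(t,[(np.round(d['bbox']).tolist(),round(d['conf'],2)) for d in imaging.spot_in(p,t)][:4])
print(telemetry.get_state())
E
```

```text
top [[0.02, -0.998, 0.067, 0.475], [-1.0, -0.019, 0.019, -0.022], [-0.018, -0.067, -0.998, 1.374]] 467.0915703567051
elbow [([326.0, 190.0, 15.0, 14.0], 0.67), ([294.0, 251.0, 27.0, 8.0], 0.54)]
valve [([348.0, 262.0, 8.0, 35.0], 0.75)]
trap_cap [([199.0, 243.0, 42.0, 33.0], 0.85), ([154.0, 279.0, 42.0, 31.0], 0.73), ([214.0, 205.0, 28.0, 23.0], 0.68)]
manifold [([284.0, 242.0, 109.0, 57.0], 0.79)]
flask [([435.0, 277.0, 29.0, 31.0], 0.68), ([351.0, 266.0, 9.0, 31.0], 0.43)]
sprayer [([444.0, 207.0, 43.0, 31.0], 0.7)]
tape_roll [([326.0, 189.0, 19.0, 16.0], 0.57), ([352.0, 265.0, 7.0, 33.0], 0.29)]
barb_tip [([291.0, 252.0, 29.0, 9.0], 0.64)]
valve_grip [([352.0, 265.0, 6.0, 30.0], 0.65), ([445.0, 212.0, 42.0, 26.0], 0.43)]
scene [[0.844, 0.296, -0.447, 0.976], [0.536, -0.495, 0.684, -0.638], [-0.019, -0.817, -0.577, 0.647]] 434.87929287813284
elbow [([124.0, 349.0, 58.0, 38.0], 0.65), ([302.0, 229.0, 23.0, 20.0], 0.5)]
valve [([240.0, 252.0, 34.0, 21.0], 0.61)]
trap_cap [([332.0, 135.0, 26.0, 62.0], 0.89), ([342.0, 153.0, 31.0, 72.0], 0.67), ([384.0, 190.0, 26.0, 47.0], 0.62)]
manif
[... 295 characters left out ...]
19.0], 0.52)]
{'time': 1.0, 'joint_positions': array([-8.96297756e+01,  2.18058601e+01,  7.43372053e+01,  3.87820003e-04,
        8.38581832e+01, -1.23358200e+01]), 'dq': array([-0.08933185,  0.03764959, -0.17940415, -0.08031989, -0.03293696,
        0.06095772]), 'effort': array([-1.02633217e-03, -4.48336816e+01, -2.31462407e+01, -3.16691112e-04,
        5.84078407e-04, -2.79456671e-06]), 'eef_pos': array([ 0.1209709 , -0.53650005,  0.23132118]), 'tool_rot': array([-1.79998863e+02, -6.43448848e-04,  1.27060028e+01]), 'ft_force': array([ 0.03086769, -0.61615605,  0.23881967]), 'wrist_torque': array([-0.07019035, -0.02360335,  0.01222578]), 'finger_force': 0.0, 'opening': 0.08556589053253129}
```

Run:
```python
import cv2,numpy as np
a=cv2.imread('pics/top1.png')[170:320,140:400]; b=cv2.imread('pics/scene1.png')[120:340,220:420]
a=cv2.resize(a,None,fx=3,fy=3,interpolation=2)[:, :780]; cv2.imwrite('pics/c1.png',a)
cv2.imwrite('pics/c2.png',cv2.resize(b,None,fx=2.7,fy=2.7,interpolation=2))
```

```text
(no output)
```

View pics/c1.png

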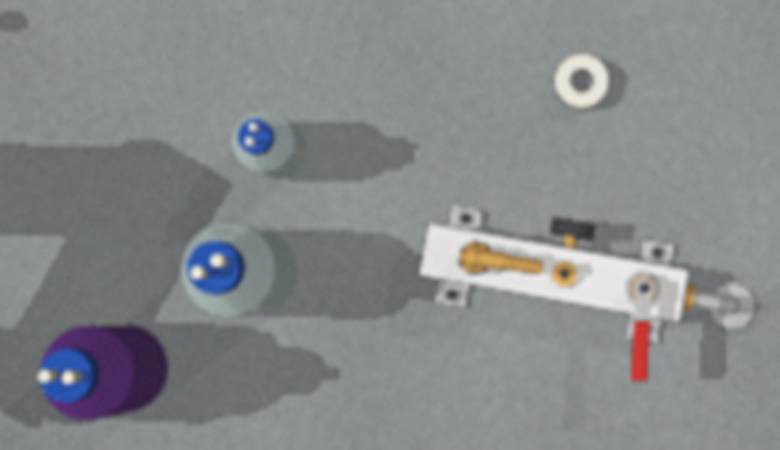

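View pics/c2.png

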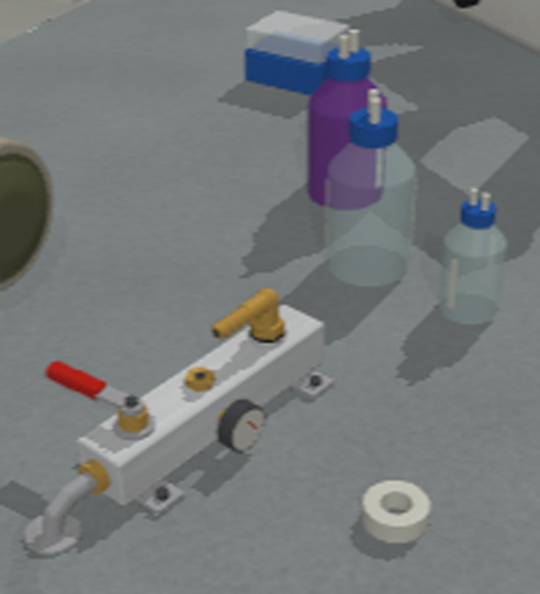

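Run:
```python
from h import *
p=snap('top'); f=lambda c:(140+c[0]/3-.33,170+c[1]/3-.33)
e=atz(p,f((477,257)),.098);b=atz(p,f((541,266)),.095);v=atz(p,f((645,288)),.075);l=atz(p,f((640,380)),.072);c=atz(p,f((216,267)),.168)
for n,x in zip('ebvlc',(e,b,v,l,c)): print(n,x.round(4))
print('e-v',np.linalg.norm((e-v)[:2]),'e-b',np.linalg.norm((e-b)[:2]),'e-c',np.linalg.norm((e-c)[:2]))
h=lambda d:np.degrees(np.arctan2(d[1],d[0]))
print('man dir',h(e-v),'barb',h(b-e),'bottle',h(c-e),'lever',h(l-v))
s=snap('scene')
for x in (e,b,v,l,c):
    print((proj(s,x)-[220,120])*2.7)
for uv,z in [((465,222),.2),((450,292),.03),((335,197),.02),((228,216),.1),((163,295),.16)]: print(atz(p,uv,z).round(3))
```

```text
e [0.5227 0.0602 0.098 ]
b [0.5157 0.0017 0.095 ]
v [ 0.4979 -0.0945  0.075 ]
l [ 0.413  -0.0913  0.072 ]
c [0.5071 0.2812 0.168 ]
e-v 0.15664028969490196 e-b 0.05886854978272316 e-c 0.22158842236132728
man dir 80.87656636170189 barb -96.81573567163935 bottle 94.0323905742975 lever 177.8490330201338
[261.66182136 291.45306062]
[216.37566851 325.93098577]
[129.23589652 401.12155497]
[ 49.22350149 368.18665613]
[370.92917508 114.88970663]
[ 0.611 -0.363  0.2  ]
[ 0.429 -0.369  0.03 ]
[ 0.698 -0.037  0.02 ]
[0.627 0.257 0.1  ]
[0.41  0.407 0.16 ]
```

Three look-alikes in the top view: purple bottle at (163,295), large clear one with cap at (212,259), small clear one at (226,216). The purple one is excluded, so the larger clear one is meant, as the enlarged crop confirms. The barb heads about -97° and the bottle bears +94°. That makes about 169° clockwise. I'll move above the barb.

Emit:
{"api": "arm_command", "payload": {
  "deltas": [
    {"tx":0.0255,"ty":-0.023},
    {"tx":0.0255,"ty":-0.023},
    {"tx":0.0255,"ty":-0.023},
    {"tx":0.0255,"ty":-0.023},
    {"tx":0.0255,"ty":-0.023},
    {"tx":0.0255,"ty":-0.023},
    {"tx":0.0255,"ty":-0.023},
    {"tx":0.0255,"ty":-0.023},
    {"tx":0.0255,"ty":-0.023},
    {"tx":0.0255,"ty":-0.023}
  ],
  "hand": 0
}}

```text
$.deltas[0]: bad value
```

Emit:
{"api": "arm_command", "payload": {
  "deltas": [
    {"tx":0.0255,"ty":-0.023},
    {"tx":0.0255,"ty":-0.023},
    {"tx":0.0255,"ty":-0.023},
    {"tx":0.0255,"ty":-0.023},
    {"tx":0.0255,"ty":-0.023},
    {"tx":0.0255,"ty":-0.023},
    {"tx":0.0255,"ty":-0.023},
    {"tx":0.0255,"ty":-0.023},
    {"tx":0.0255,"ty":-0.023},
    {"tx":0.0255,"ty":-0.023}
  ]
}}

```text
$.deltas[0]: bad value
```

Emit:
{"api": "arm_command", "payload": {
  "deltas": [
    {"rz":-7.8},
    {"rz":-7.8},
    {"rz":-7.8},
    {"rz":-7.8},
    {"rz":-7.8},
    {"rz":-7.8},
    {"rz":-7.8},
    {"rz":-7.8},
    {"rz":-7.8},
    {}
  ]
}}

```text
$.deltas[0]: bad value
```

Run:
```python
from h import *
s=telemetry.get_state(); print(s['time'],s['eef_pos'].round(4),s['tool_rot'].round(2),s['joint_positions'].round(1),s['ft_force'].round(2))
p=snap('wrist','w1.png'); print(p['T'].round(3).tolist(),p['camera_matrix'][0,0])
for x in [(.5227,.0602,.098),(.5157,.0017,.095),(.5,-.095,.075)]: print(proj(p,x).round(0))
```

```text
1.1 [ 0.121  -0.5365  0.2313] [-180.     -0.     12.71] [-89.6  21.8  74.3   0.   83.9 -12.3] [ 0.13 -0.73 -0.2 ]
[[0.219, -0.93, -0.294, 0.197], [-0.976, -0.208, -0.066, -0.519], [0.001, 0.301, -0.953, 0.375], [0.0, 0.0, 0.0, 1.0]] 335.0793257241022
[ -958. -1069.]
[-743. -943.]
[-373. -674.]
```

View pics/w1.png

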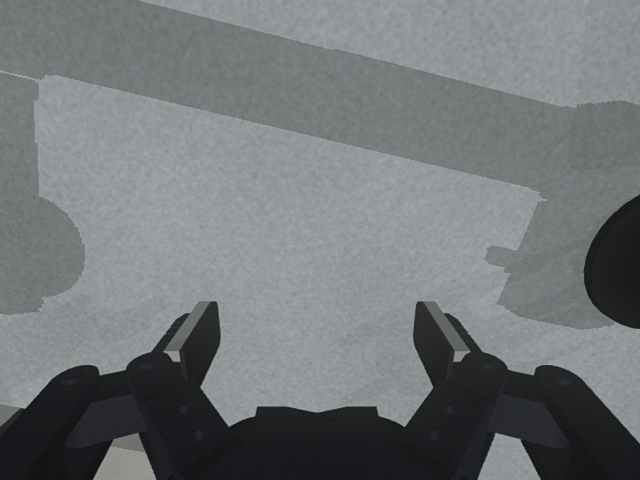

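The calls were refused, so the arm hasn't moved. The wrist picture shows only bare bench and the open fingers. I'll try again with all six keys in each row.

Emit:
{"api": "arm_command", "payload": {
  "deltas": [
    {"tx":0.0255,"ty":-0.023,"tz":0,"rx":0,"ry":0,"rz":0},
    {"tx":0.0255,"ty":-0.023,"tz":0,"rx":0,"ry":0,"rz":0},
    {"tx":0.0255,"ty":-0.023,"tz":0,"rx":0,"ry":0,"rz":0},
    {"tx":0.0255,"ty":-0.023,"tz":0,"rx":0,"ry":0,"rz":0},
    {"tx":0.0255,"ty":-0.023,"tz":0,"rx":0,"ry":0,"rz":0},
    {"tx":0.0255,"ty":-0.023,"tz":0,"rx":0,"ry":0,"rz":0},
    {"tx":0.0255,"ty":-0.023,"tz":0,"rx":0,"ry":0,"rz":0},
    {"tx":0.0255,"ty":-0.023,"tz":0,"rx":0,"ry":0,"rz":0},
    {"tx":0.0255,"ty":-0.023,"tz":0,"rx":0,"ry":0,"rz":0},
    {"tx":0.0255,"ty":-0.023,"tz":0,"rx":0,"ry":0,"rz":0}
  ],
  "hand": 0
}}

```text
time: 2.15
eef_pos: [0.3197, -0.2548, 0.2315]
tool_rot: [180.0, -0.0, 12.7]
ft_force: [0.0, -0.8, -0.3]
opening: 0.0854
finger_force: 0.0
```

Emit:
{"api": "arm_command", "payload": {
  "deltas": [
    {"tx":0.0255,"ty":-0.023,"tz":0,"rx":0,"ry":0,"rz":0},
    {"tx":0.0255,"ty":-0.023,"tz":0,"rx":0,"ry":0,"rz":0},
    {"tx":0.0255,"ty":-0.023,"tz":0,"rx":0,"ry":0,"rz":0},
    {"tx":0.0255,"ty":-0.023,"tz":0,"rx":0,"ry":0,"rz":0},
    {"tx":0.0255,"ty":-0.023,"tz":0,"rx":0,"ry":0,"rz":0},
    {"tx":0.0255,"ty":-0.023,"tz":0,"rx":0,"ry":0,"rz":0},
    {"tx":0.0255,"ty":-0.023,"tz":0,"rx":0,"ry":0,"rz":0},
    {"tx":0.0255,"ty":-0.023,"tz":0,"rx":0,"ry":0,"rz":0},
    {"tx":0.0255,"ty":-0.023,"tz":0,"rx":0,"ry":0,"rz":0},
    {"tx":0.0255,"ty":-0.023,"tz":0,"rx":0,"ry":0,"rz":0}
  ]
}}

```text
time: 3.15
eef_pos: [0.518, 0.0258, 0.2314]
tool_rot: [180.0, -0.0, 12.7]
ft_force: [1.0, -1.4, -0.3]
opening: 0.0855
finger_force: 0.0
```

Emit:
{"api": "arm_command", "payload": {
  "deltas": [
    {"tx":0,"ty":0,"tz":0,"rx":0,"ry":0,"rz":-7.8},
    {"tx":0,"ty":0,"tz":0,"rx":0,"ry":0,"rz":-7.8},
    {"tx":0,"ty":0,"tz":0,"rx":0,"ry":0,"rz":-7.8},
    {"tx":0,"ty":0,"tz":0,"rx":0,"ry":0,"rz":-7.8},
    {"tx":0,"ty":0,"tz":0,"rx":0,"ry":0,"rz":-7.8},
    {"tx":0,"ty":0,"tz":0,"rx":0,"ry":0,"rz":-7.8},
    {"tx":0,"ty":0,"tz":0,"rx":0,"ry":0,"rz":-7.8},
    {"tx":0,"ty":0,"tz":0,"rx":0,"ry":0,"rz":-7.8},
    {"tx":0,"ty":0,"tz":0,"rx":0,"ry":0,"rz":-7.8},
    {"tx":0,"ty":0,"tz":0,"rx":0,"ry":0,"rz":0}
  ]
}}

```text
time: 4.15
eef_pos: [0.5173, 0.0244, 0.2314]
tool_rot: [180.0, 0.0, 83.0]
ft_force: [-0.6, 0.6, 0.1]
opening: 0.0856
finger_force: 0.0
```

Run:
```python
from h import *
s=telemetry.get_state(); print(s['time'],s['eef_pos'].round(4),s['tool_rot'].round(2),s['joint_positions'].round(1),s['ft_force'].round(2))
p=snap('wrist','w2.png'); print(p['T'].round(3).tolist(),p['camera_matrix'][0,0])
for x in [(.5227,.0602,.098),(.5157,.0017,.095),(.5,-.095,.075),(.507,.281,.166)]: print(proj(p,x).round(0))
for t in ['elbow','trap_cap']:
  for d in imaging.trace(p,t):
    m=cv2.moments(d['pixels'].astype(np.uint8),True); print(t,d['bbox'],round(d['conf'],2),m['m10']/m['m00'],m['m01']/m['m00'])
```

```text
4.15 [0.5173 0.0244 0.2314] [180.     0.    82.98] [-10.4  18.6  79.3  -0.   82.1  -3.4] [-0.58  0.63  0.14]
[[0.992, -0.118, -0.037, 0.527], [-0.124, -0.946, -0.3, 0.102], [0.001, 0.302, -0.953, 0.375], [0.0, 0.0, 0.0, 1.0]] 335.0793257241022
[317. 187.]
[317. 253.]
[314. 336.]
[ 219. -287.]
elbow [303.4, 157.2, 29.9, 98.7] 0.83 318.1129201680672 201.59926470588235
```

View pics/w2.png

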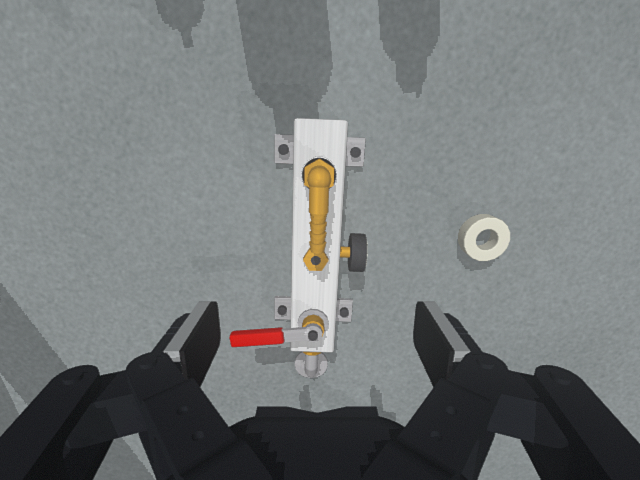

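The wrist view shows the elbow knuckle at (319,179), the hexagon at (319,173), the barb tip at (318,253) and the valve pivot at (313,335). The red lever runs left to (232,339), and the barb lies along the image column.

Run:
```python
from h import *
p=snap('wrist')
# manifold outline & brass contour
im=p['image']; hsv=cv2.cvtColor(im,cv2.COLOR_BGR2HSV)
m=cv2.inRange(hsv,(10,110,60),(30,255,255)); m[:, :290]=0; m[:,340:]=0
for r in range(156,272,4):
    c=np.flatnonzero(m[r]); print(r,(c.min(),c.max()) if len(c) else None,end='; ')
print()
for n,uv,z in [('knuckle',(318.5,178.5),.096),('hex',(319,173.5),.062),('tip',(318,253),.092),('valve',(313,335),.078),('leverend',(231,339),.072),('plug',(316,260),.057),('mt1',(295,119),.05),('mt2',(347,121),.05),('mb1',(291,350),.05)]:
    print(n,atz(p,uv,z).round(4))
```

```text
156 None; 160 (np.int64(315), np.int64(322)); 164 (np.int64(308), np.int64(328)); 168 (np.int64(304), np.int64(333)); 172 (np.int64(304), np.int64(333)); 176 (np.int64(304), np.int64(333)); 180 (np.int64(304), np.int64(333)); 184 (np.int64(304), np.int64(332)); 188 (np.int64(309), np.int64(328)); 192 (np.int64(309), np.int64(327)); 196 (np.int64(309), np.int64(327)); 200 (np.int64(309), np.int64(327)); 204 (np.int64(309), np.int64(327)); 208 (np.int64(309), np.int64(327)); 212 (np.int64(309), np.int64(327)); 216 (np.int64(311), np.int64(325)); 220 (np.int64(312), np.int64(324)); 224 (np.int64(310), np.int64(325)); 228 (np.int64(311), np.int64(324)); 232 (np.int64(310), np.int64(325)); 236 (np.int64(311), np.int64(324)); 240 (np.int64(311), np.int64(323)); 244 (np.int64(310), np.int64(324)); 248 (np.int64(310), np.int64(323)); 252 (np.int64(307), np.int64(323)); 256 (np.int64(305), np.int64(326)); 260 (np.int64(304), np.int64(327)); 264 (np.int64(306), np.int64(325)); 268 (np.int64(308), np.int64(322)); 
knuckle [0.5251 0.067  0.096 ]
hex [0.5258 0.0672 0.062 ]
tip [0.5163 0.0009 0.092 ]
valve [ 0.4994 -0.0916  0.078 ]
leverend [ 0.4131 -0.0893  0.072 ]
plug [ 0.5119 -0.0188  0.057 ]
mt1 [0.5102 0.1174 0.05  ]
mt2 [0.5571 0.1096 0.05  ]
mb1 [ 0.4694 -0.1261  0.05  ]
```

Emit:
{"api": "arm_command", "payload": {
  "deltas": [
    {"tx":0.0172,"ty":0.0022,"tz":0.0,"rx":0,"ry":0,"rz":0.8},
    {"tx":0,"ty":0,"tz":0.02,"rx":0,"ry":0,"rz":0},
    {"tx":0,"ty":0,"tz":0.025,"rx":0,"ry":0,"rz":0},
    {"tx":0,"ty":0,"tz":0.025,"rx":0,"ry":0,"rz":0},
    {"tx":0,"ty":0,"tz":0.025,"rx":0,"ry":0,"rz":0},
    {"tx":0,"ty":0,"tz":0.025,"rx":0,"ry":0,"rz":0},
    {"tx":0,"ty":0,"tz":0.02,"rx":0,"ry":0,"rz":0},
    {"tx":0,"ty":0,"tz":0.015,"rx":0,"ry":0,"rz":0},
    {"tx":0,"ty":0,"tz":0,"rx":0,"ry":0,"rz":0}
  ]
}}

```text
time: 5.25
eef_pos: [0.5207, 0.0413, 0.0747]
tool_rot: [-179.8, -0.0, 82.0]
ft_force: [-1.0, -0.0, 0.5]
opening: 0.0855
finger_force: 0.0
```

Emit:
{"api": "arm_command", "payload": {
  "deltas": [
    {"tx":0,"ty":0,"tz":0,"rx":0,"ry":0,"rz":0},
    {"tx":0,"ty":0,"tz":0,"rx":0,"ry":0,"rz":0},
    {"tx":0,"ty":0,"tz":0,"rx":0,"ry":0,"rz":0},
    {"tx":0,"ty":0,"tz":0,"rx":0,"ry":0,"rz":0},
    {"tx":0,"ty":0,"tz":0,"rx":0,"ry":0,"rz":0},
    {"tx":0,"ty":0,"tz":0,"rx":0,"ry":0,"rz":0},
    {"tx":0,"ty":0,"tz":0,"rx":0,"ry":0,"rz":0},
    {"tx":0,"ty":0,"tz":0,"rx":0,"ry":0,"rz":0}
  ],
  "hand": 255,
  "grip_force": 50
}}

```text
time: 6.05
eef_pos: [0.5214, 0.0411, 0.0768]
tool_rot: [-180.0, 0.0, 82.1]
ft_force: [-3.0, -1.1, 4.6]
opening: 0.014
finger_force: 48.7
```

Emit:
{"api": "arm_command", "payload": {
  "deltas": [
    {"tx":0.0001,"ty":-0.0022,"tz":0,"rx":0,"ry":0,"rz":5},
    {"tx":0.0001,"ty":-0.0022,"tz":0,"rx":0,"ry":0,"rz":5},
    {"tx":0.0001,"ty":-0.0022,"tz":0,"rx":0,"ry":0,"rz":5},
    {"tx":0.0001,"ty":-0.0022,"tz":0,"rx":0,"ry":0,"rz":5},
    {"tx":0.0001,"ty":-0.0022,"tz":0,"rx":0,"ry":0,"rz":5},
    {"tx":0.0001,"ty":-0.0022,"tz":0,"rx":0,"ry":0,"rz":5},
    {"tx":0.0001,"ty":-0.0022,"tz":0,"rx":0,"ry":0,"rz":5},
    {"tx":0.0001,"ty":-0.0022,"tz":0,"rx":0,"ry":0,"rz":5},
    {"tx":0.0001,"ty":-0.0022,"tz":0,"rx":0,"ry":0,"rz":5},
    {"tx":0.0001,"ty":-0.0022,"tz":0,"rx":0,"ry":0,"rz":5}
  ]
}}

```text
time: 7.05
eef_pos: [0.5041, 0.0523, 0.0767]
tool_rot: [179.9, -0.0, 31.9]
ft_force: [0.6, -3.5, 1.6]
opening: 0.0139
finger_force: 48.7
```

Emit:
{"api": "arm_command", "payload": {
  "deltas": [
    {"tx":0.0001,"ty":-0.0022,"tz":0,"rx":0,"ry":0,"rz":5},
    {"tx":0.0001,"ty":-0.0022,"tz":0,"rx":0,"ry":0,"rz":5},
    {"tx":0.0001,"ty":-0.0022,"tz":0,"rx":0,"ry":0,"rz":5},
    {"tx":0.0001,"ty":-0.0022,"tz":0,"rx":0,"ry":0,"rz":5},
    {"tx":0.0001,"ty":-0.0022,"tz":0,"rx":0,"ry":0,"rz":5},
    {"tx":0.0001,"ty":-0.0022,"tz":0,"rx":0,"ry":0,"rz":5},
    {"tx":0.0001,"ty":-0.0022,"tz":0,"rx":0,"ry":0,"rz":5},
    {"tx":0.0001,"ty":-0.0022,"tz":0,"rx":0,"ry":0,"rz":5},
    {"tx":0.0001,"ty":-0.0022,"tz":0,"rx":0,"ry":0,"rz":5},
    {"tx":0.0001,"ty":-0.0022,"tz":0,"rx":0,"ry":0,"rz":5}
  ]
}}

```text
time: 8.05
eef_pos: [0.5016, 0.0727, 0.0764]
tool_rot: [179.9, -0.1, -18.1]
ft_force: [0.3, -9.2, -1.2]
opening: 0.0139
finger_force: 48.7
```

Run:
```python
from h import *
s=telemetry.get_state(); print(s['time'],s['eef_pos'].round(4),s['tool_rot'].round(2),s['joint_positions'].round(1),s['ft_force'].round(2),s['wrist_torque'].round(2))
```

```text
8.05 [0.5016 0.0727 0.0764] [ 1.7988e+02 -9.0000e-02 -1.8110e+01] [ -5.1  27.6  94.2  -0.2  58.2 103.1] [ 0.27 -9.15 -1.18] [-1.54 -0.1  -0.11]
```

Emit:
{"api": "arm_command", "payload": {
  "deltas": [
    {"tx":0,"ty":0,"tz":0,"rx":0,"ry":0,"rz":0},
    {"tx":0,"ty":0,"tz":0,"rx":0,"ry":0,"rz":0},
    {"tx":0,"ty":0,"tz":0,"rx":0,"ry":0,"rz":0},
    {"tx":0,"ty":0,"tz":0,"rx":0,"ry":0,"rz":0},
    {"tx":0,"ty":0,"tz":0,"rx":0,"ry":0,"rz":0},
    {"tx":0,"ty":0,"tz":0,"rx":0,"ry":0,"rz":0},
    {"tx":0,"ty":0,"tz":-0.02,"rx":0,"ry":0,"rz":0},
    {"tx":0,"ty":0,"tz":-0.02,"rx":0,"ry":0,"rz":0},
    {"tx":0,"ty":0,"tz":-0.02,"rx":0,"ry":0,"rz":0},
    {"tx":0,"ty":0,"tz":0,"rx":0,"ry":0,"rz":0}
  ],
  "hand": 0
}}

```text
time: 9.05
eef_pos: [0.5022, 0.074, 0.1385]
tool_rot: [-179.9, -0.3, -17.9]
ft_force: [0.7, -0.3, -0.4]
opening: 0.0857
finger_force: 0.0
```

Emit:
{"api": "arm_command", "payload": {
  "deltas": [
    {"tx":0,"ty":0,"tz":0,"rx":0,"ry":0,"rz":-7.5},
    {"tx":0,"ty":0,"tz":0,"rx":0,"ry":0,"rz":-7.5},
    {"tx":0,"ty":0,"tz":0,"rx":0,"ry":0,"rz":-7.5},
    {"tx":0,"ty":0,"tz":0,"rx":0,"ry":0,"rz":-7.5},
    {"tx":0,"ty":0,"tz":0,"rx":0,"ry":0,"rz":-7.5},
    {"tx":0,"ty":0,"tz":0,"rx":0,"ry":0,"rz":-7.5},
    {"tx":0,"ty":0,"tz":0,"rx":0,"ry":0,"rz":-7.5},
    {"tx":0,"ty":0,"tz":0,"rx":0,"ry":0,"rz":-7.5},
    {"tx":0,"ty":0,"tz":0,"rx":0,"ry":0,"rz":-7.5},
    {"tx":0,"ty":0,"tz":0,"rx":0,"ry":0,"rz":-7.5}
  ]
}}

```text
time: 10.05
eef_pos: [0.5007, 0.074, 0.1353]
tool_rot: [-179.9, 0.0, 57.4]
ft_force: [-0.1, -0.1, 0.5]
opening: 0.0853
finger_force: 0.0
```

Emit:
{"api": "arm_command", "payload": {
  "deltas": [
    {"tx":0,"ty":0,"tz":0,"rx":0,"ry":0,"rz":-7.5},
    {"tx":0,"ty":0,"tz":0,"rx":0,"ry":0,"rz":-7.5},
    {"tx":0,"ty":0,"tz":0,"rx":0,"ry":0,"rz":-7.5},
    {"tx":0,"ty":0,"tz":0,"rx":0,"ry":0,"rz":-7.5},
    {"tx":0,"ty":0,"tz":0,"rx":0,"ry":0,"rz":-7.5},
    {"tx":0,"ty":0,"tz":0,"rx":0,"ry":0,"rz":-7.5},
    {"tx":0,"ty":0,"tz":0,"rx":0,"ry":0,"rz":-7.5},
    {"tx":0,"ty":0,"tz":0,"rx":0,"ry":0,"rz":-7.5},
    {"tx":0,"ty":0,"tz":0,"rx":0,"ry":0,"rz":-7.5},
    {"tx":0,"ty":0,"tz":0,"rx":0,"ry":0,"rz":-7.5}
  ]
}}

```text
time: 11.05
eef_pos: [0.5007, 0.074, 0.1353]
tool_rot: [-179.9, -0.1, 132.4]
ft_force: [0.3, 0.0, -0.4]
opening: 0.0853
finger_force: 0.0
```

Emit:
{"api": "arm_command", "payload": {
  "deltas": [
    {"tx":0,"ty":0,"tz":0,"rx":0,"ry":0,"rz":-7.5},
    {"tx":0,"ty":0,"tz":0,"rx":0,"ry":0,"rz":-7.5},
    {"tx":0,"ty":0,"tz":0,"rx":0,"ry":0,"rz":-7.5},
    {"tx":0,"ty":0,"tz":0,"rx":0,"ry":0,"rz":-7.5},
    {"tx":0,"ty":0,"tz":0,"rx":0,"ry":0,"rz":0}
  ]
}}

```text
time: 11.55
eef_pos: [0.5008, 0.074, 0.1355]
tool_rot: [-180.0, -0.1, 162.2]
ft_force: [0.7, 0.8, 0.0]
opening: 0.0855
finger_force: 0.0
```

Run:
```python
from h import *
s=telemetry.get_state(); print(s['time'],s['eef_pos'].round(4),s['tool_rot'].round(2),s['joint_positions'].round(1),s['ft_force'].round(2))
p=snap('top','t2.png'); cv2.imwrite('pics/c3.png',cv2.resize(p['image'][200:310,180:400],None,fx=3.5,fy=3.5,interpolation=2))
```

```text
11.55 [0.5008 0.074  0.1355] [-1.7999e+02 -7.0000e-02  1.6217e+02] [ -5.   23.   89.9   0.   67.1 -77.2] [0.67 0.84 0.  ]
```

View pics/c3.png

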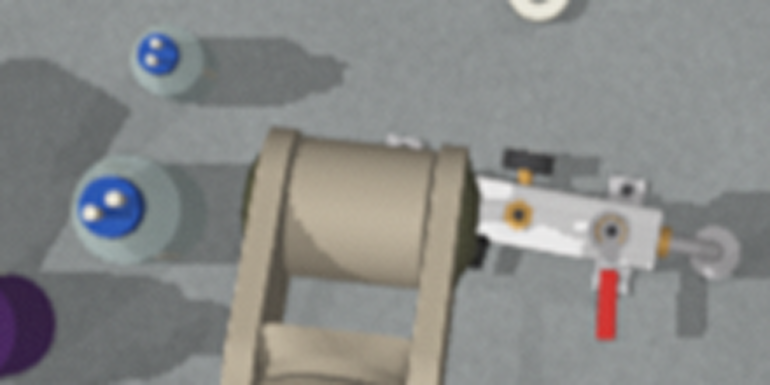

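The arm hides the elbow from the top camera. The cap sits at (211.4,259), as before. I'll measure the bar from the wrist camera by colour.

```bash
cat >> h.py <<'E'
def brass(p):
    """brass pixels mapped to bar height, barb heading by line fit through pixels 15..64 mm off the axis"""
    m=cv2.inRange(cv2.cvtColor(p['image'],cv2.COLOR_BGR2HSV),(10,110,60),(30,255,255))
    ys,xs=np.nonzero(m); P=np.array([atz(p,(x,y),.09) for x,y in zip(xs,ys)])[:,:2]
    return P
def heading(p,ax=(.5254,.0655)):
    P=brass(p)-ax; r=np.hypot(*P.T); P=P[(r>.028)&(r<.068)]
    return len(P),P.mean(0),np.degrees(np.arctan2(*P.mean(0)[::-1]))
E
python3 - <<'E'
from h import *
p=snap('wrist','w3.png'); P=brass(p); print(len(P),P.min(0),P.max(0),heading(p))
d=imaging.trace(p,'elbow'); print([(x['bbox'],x['conf']) for x in d])
E
```

```text
4311 [ 0.46245641 -0.0929783 ] [0.53606122 0.09167296] (1594, array([-0.04075542,  0.0047811 ]), np.float64(173.30909348017542))
[([292.6, 202.7, 41.9, 119.6], 0.87)]
```

View pics/w3.png

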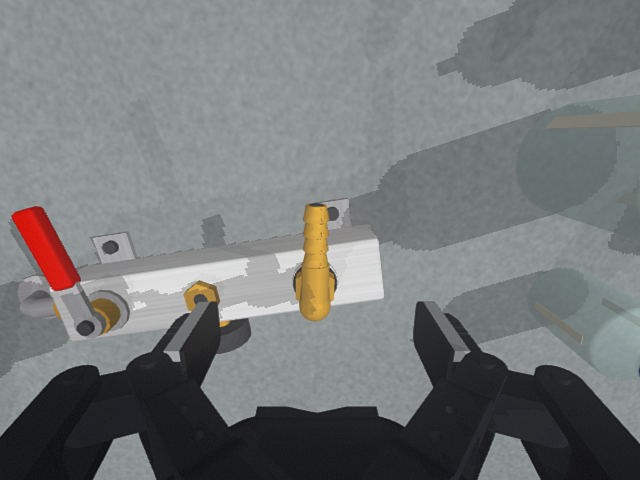

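The bar lies along column 316 of the wrist image, so it is in line with the tool. I'll lower and regrip.

Emit:
{"api": "arm_command", "payload": {
  "deltas": [
    {"tx":0,"ty":0,"tz":0.02,"rx":0,"ry":0,"rz":0},
    {"tx":0,"ty":0,"tz":0.02,"rx":0,"ry":0,"rz":0},
    {"tx":0,"ty":0,"tz":0.014,"rx":0,"ry":0,"rz":0},
    {"tx":0,"ty":0,"tz":0.005,"rx":0,"ry":0,"rz":0},
    {"tx":0,"ty":0,"tz":0,"rx":0,"ry":0,"rz":0}
  ]
}}

```text
time: 12.2
eef_pos: [0.5009, 0.074, 0.0769]
tool_rot: [-180.0, -0.1, 162.0]
ft_force: [0.8, -0.6, 0.6]
opening: 0.0857
finger_force: 0.0
```

Emit:
{"api": "arm_command", "payload": {
  "deltas": [
    {"tx":0,"ty":0,"tz":0,"rx":0,"ry":0,"rz":0},
    {"tx":0,"ty":0,"tz":0,"rx":0,"ry":0,"rz":0},
    {"tx":0,"ty":0,"tz":0,"rx":0,"ry":0,"rz":0},
    {"tx":0,"ty":0,"tz":0,"rx":0,"ry":0,"rz":0},
    {"tx":0,"ty":0,"tz":0,"rx":0,"ry":0,"rz":0},
    {"tx":0,"ty":0,"tz":0,"rx":0,"ry":0,"rz":0},
    {"tx":0,"ty":0,"tz":0,"rx":0,"ry":0,"rz":0},
    {"tx":0,"ty":0,"tz":0,"rx":0,"ry":0,"rz":0}
  ],
  "hand": 255,
  "grip_force": 70
}}

```text
time: 13.0
eef_pos: [0.5009, 0.0734, 0.0778]
tool_rot: [-179.9, -0.0, 162.1]
ft_force: [-3.1, -4.8, 5.3]
opening: 0.0129
finger_force: 68.1
```

Emit:
{"api": "arm_command", "payload": {
  "deltas": [
    {"tx":-0.0001,"ty":0.0022,"tz":0,"rx":0,"ry":0,"rz":5},
    {"tx":-0.0001,"ty":0.0022,"tz":0,"rx":0,"ry":0,"rz":5},
    {"tx":-0.0001,"ty":0.0022,"tz":0,"rx":0,"ry":0,"rz":5},
    {"tx":-0.0001,"ty":0.0022,"tz":0,"rx":0,"ry":0,"rz":5}
  ]
}}

```text
time: 13.4
eef_pos: [0.5051, 0.081, 0.0777]
tool_rot: [-179.9, 0.0, 141.9]
ft_force: [-2.1, -5.6, 2.6]
opening: 0.0131
finger_force: 68.0
```

Emit:
{"api": "arm_command", "payload": {
  "deltas": [
    {"tx":-0.0001,"ty":0.0022,"tz":0,"rx":0,"ry":0,"rz":5},
    {"tx":-0.0001,"ty":0.0022,"tz":0,"rx":0,"ry":0,"rz":5},
    {"tx":-0.0001,"ty":0.0022,"tz":0,"rx":0,"ry":0,"rz":5},
    {"tx":-0.0001,"ty":0.0022,"tz":0,"rx":0,"ry":0,"rz":5},
    {"tx":-0.0001,"ty":0.0022,"tz":0,"rx":0,"ry":0,"rz":5},
    {"tx":-0.0001,"ty":0.0022,"tz":0,"rx":0,"ry":0,"rz":5},
    {"tx":-0.0001,"ty":0.0022,"tz":0,"rx":0,"ry":0,"rz":5},
    {"tx":-0.0001,"ty":0.0022,"tz":0,"rx":0,"ry":0,"rz":5}
  ]
}}

```text
time: 14.2
eef_pos: [0.5196, 0.0897, 0.0776]
tool_rot: [-179.9, 0.1, 101.9]
ft_force: [-3.0, -7.7, 3.8]
opening: 0.0133
finger_force: 68.1
```

Run:
```python
from h import *
s=telemetry.get_state(); print(s['time'],s['eef_pos'].round(4),s['tool_rot'].round(2),s['joint_positions'].round(1),s['ft_force'].round(2),s['wrist_torque'].round(2))
p=snap('wrist','w4.png'); im=p['image']
hsv=cv2.cvtColor(im,cv2.COLOR_BGR2HSV); m=cv2.inRange(hsv,(100,120,60),(125,255,255))
n,l,st,c=cv2.connectedComponentsWithStats(m); print([(s_.tolist(),c_.round()) for s_,c_ in zip(st[1:],c[1:]) if s_[4]>60])
print([(x['bbox'],x['conf']) for x in imaging.spot_in(p,'trap_cap')])
```

```text
14.2 [0.5196 0.0897 0.0776] [-1.7991e+02  1.3000e-01  1.0193e+02] [ -3.   29.1  90.7  -0.2  60.2 -14.9] [-2.98 -7.68  3.84] [-1.34  0.52  0.19]
[]
[([521.9, 0.0, 117.4, 58.0], 0.86), ([300.9, 230.5, 37.1, 155.6], 0.52)]
```

View pics/w4.png

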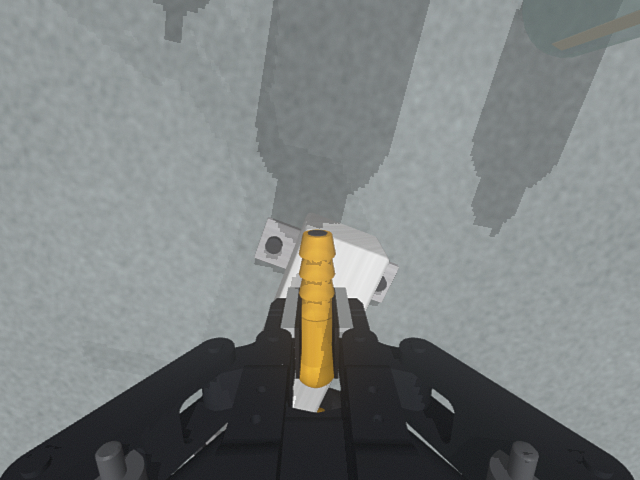

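The wrist view shows the barb straight up the image, tip at (318,233), held between the pads at heading about 102°. Next I'll fix the bottle's bearing from both cameras.

Run:
```python
from h import *
R=[]
for n,b in [('top',(195,240,50,40)),('scene',(340,150,40,60))]:
    p=snap(n); hsv=cv2.cvtColor(p['image'],cv2.COLOR_BGR2HSV)
    m=cv2.inRange(hsv,(100,120,60),(125,255,255)); k=np.zeros_like(m); x,y,w,h=b; k[y:y+h,x:x+w]=m[y:y+h,x:x+w]
    N,l,st,c=cv2.connectedComponentsWithStats(k); i=1+np.argmax(st[1:,4]); print(n,st[i],c[i].round(1)); 
    # cap body middle (~12 mm below its top)
    o,d=ray(p,c[i]); R.append((o,d/np.linalg.norm(d))); print(atz(p,c[i],.158).round(4))
A=sum(np.eye(3)-np.outer(d,d) for o,d in R); B=sum((np.eye(3)-np.outer(d,d))@o for o,d in R)
X=np.linalg.solve(A,B); print('cap',X.round(4)); 
for ax in [(.525,.066),(.5254,.0655)]: print(np.degrees(np.arctan2(X[1]-ax[1],X[0]-ax[0])), np.hypot(X[0]-ax[0],X[1]-ax[1]))
```

```text
top [203 251  18  17 189] [212.2 258.8]
[0.507  0.2823 0.158 ]
scene [349 160  18  15 212] [357.5 167.4]
[0.5113 0.275  0.158 ]
cap [0.5071 0.2834 0.1535]
94.7115404525007 0.21817594413683675
94.80521702873786 0.2187074025819379
```

Emit:
{"api": "arm_command", "payload": {
  "deltas": [
    {"tx":-0.0001,"ty":0.0016,"tz":0,"rx":0,"ry":0,"rz":3.6},
    {"tx":-0.0001,"ty":0.0016,"tz":0,"rx":0,"ry":0,"rz":3.6},
    {"tx":0,"ty":0,"tz":0,"rx":0,"ry":0,"rz":0},
    {"tx":0,"ty":0,"tz":0,"rx":0,"ry":0,"rz":0},
    {"tx":0,"ty":0,"tz":0,"rx":0,"ry":0,"rz":0}
  ]
}}

```text
time: 14.9
eef_pos: [0.5227, 0.0901, 0.0776]
tool_rot: [-179.9, 0.1, 94.9]
ft_force: [-2.8, -7.6, 3.5]
opening: 0.0129
finger_force: 68.4
```

Emit:
{"api": "arm_command", "payload": {
  "deltas": [
    {"tx":0,"ty":0,"tz":0,"rx":0,"ry":0,"rz":0},
    {"tx":0,"ty":0,"tz":0,"rx":0,"ry":0,"rz":0},
    {"tx":0,"ty":0,"tz":0,"rx":0,"ry":0,"rz":0},
    {"tx":0,"ty":0,"tz":0,"rx":0,"ry":0,"rz":0},
    {"tx":0,"ty":0,"tz":0,"rx":0,"ry":0,"rz":0},
    {"tx":0,"ty":0,"tz":0,"rx":0,"ry":0,"rz":0},
    {"tx":0,"ty":0,"tz":-0.02,"rx":0,"ry":0,"rz":0},
    {"tx":0,"ty":0,"tz":-0.03,"rx":0,"ry":0,"rz":0},
    {"tx":0,"ty":0,"tz":-0.03,"rx":0,"ry":0,"rz":0},
    {"tx":0,"ty":0,"tz":-0.03,"rx":0,"ry":0,"rz":0}
  ],
  "hand": 0
}}

```text
time: 15.9
eef_pos: [0.5228, 0.0913, 0.1885]
tool_rot: [-180.0, -0.0, 94.9]
ft_force: [-0.5, -0.1, 0.8]
opening: 0.0857
finger_force: 0.0
```

Run:
```python
from h import *
s=telemetry.get_state(); print(s['time'],s['eef_pos'].round(4),s['tool_rot'].round(2),s['joint_positions'].round(1),s['ft_force'].round(2))
p=snap('wrist','w5.png')
P=brass(p)-[.5252,.0657]; P=P[(P[:,1]>.03)&(P[:,1]<.072)&(abs(P[:,0])<.03)]
print(len(P),P.mean(0)); v=np.array(cv2.fitLine(P.astype(np.float32),2,0,.001,.001)).ravel(); print('fit heading',np.degrees(np.arctan2(v[1],v[0])),'mean heading',np.degrees(np.arctan2(P.mean(0)[1],P.mean(0)[0])))
```

```text
15.9 [0.5228 0.0913 0.1885] [-179.99   -0.     94.91] [-2.9 21.9 81.6  0.  76.5 -7.8] [-0.5  -0.15  0.79]
784 [-0.00345492  0.04707711]
fit heading -85.89232 mean heading 94.19732750802555
```

View pics/w5.png

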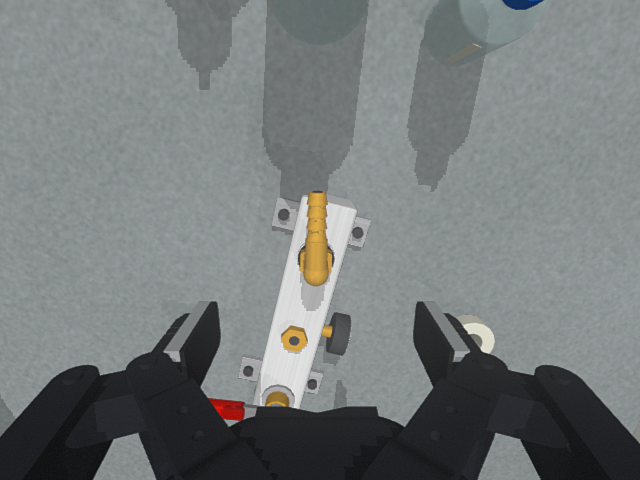

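The barb heads 94.2° and the bottle bears 94.7°; barb and bottle base line up near column 318. Next is the valve: turn the wrist and go above the lever.

Emit:
{"api": "arm_command", "payload": {
  "deltas": [
    {"tx":0,"ty":0,"tz":0,"rx":0,"ry":0,"rz":7.45},
    {"tx":0,"ty":0,"tz":0,"rx":0,"ry":0,"rz":7.45},
    {"tx":0,"ty":0,"tz":0,"rx":0,"ry":0,"rz":7.45},
    {"tx":0,"ty":0,"tz":0,"rx":0,"ry":0,"rz":7.45},
    {"tx":0,"ty":0,"tz":0,"rx":0,"ry":0,"rz":7.45},
    {"tx":0,"ty":0,"tz":0,"rx":0,"ry":0,"rz":7.45},
    {"tx":0,"ty":0,"tz":0,"rx":0,"ry":0,"rz":7.45},
    {"tx":0,"ty":0,"tz":0,"rx":0,"ry":0,"rz":7.45},
    {"tx":0,"ty":0,"tz":0,"rx":0,"ry":0,"rz":7.45},
    {"tx":0,"ty":0,"tz":0,"rx":0,"ry":0,"rz":7.45}
  ]
}}

```text
time: 16.95
eef_pos: [0.523, 0.0913, 0.1871]
tool_rot: [-180.0, 0.0, 20.1]
ft_force: [-0.3, -0.3, 0.4]
opening: 0.0852
finger_force: 0.0
```

Emit:
{"api": "arm_command", "payload": {
  "deltas": [
    {"tx":0,"ty":0,"tz":0,"rx":0,"ry":0,"rz":7.45},
    {"tx":0,"ty":0,"tz":0,"rx":0,"ry":0,"rz":7.45},
    {"tx":0,"ty":0,"tz":0,"rx":0,"ry":0,"rz":7.45},
    {"tx":-0.0132,"ty":0.0307,"tz":0,"rx":0,"ry":0,"rz":0},
    {"tx":-0.0132,"ty":0.0307,"tz":0,"rx":0,"ry":0,"rz":0},
    {"tx":-0.0132,"ty":0.0307,"tz":0,"rx":0,"ry":0,"rz":0},
    {"tx":-0.0132,"ty":0.0307,"tz":0,"rx":0,"ry":0,"rz":0},
    {"tx":-0.0132,"ty":0.0307,"tz":0,"rx":0,"ry":0,"rz":0},
    {"tx":-0.0132,"ty":0.0307,"tz":0,"rx":0,"ry":0,"rz":0},
    {"tx":0,"ty":0,"tz":0,"rx":0,"ry":0,"rz":0}
  ]
}}

```text
time: 17.95
eef_pos: [0.4366, -0.0926, 0.1873]
tool_rot: [180.0, 0.0, -2.2]
ft_force: [-0.1, 0.3, -0.1]
opening: 0.0852
finger_force: 0.0
```

Run:
```python
from h import *
s=telemetry.get_state(); print(s['time'],s['eef_pos'].round(4),s['tool_rot'].round(2),s['joint_positions'].round(1),s['ft_force'].round(2))
p=snap('wrist','w6.png'); hsv=cv2.cvtColor(p['image'],cv2.COLOR_BGR2HSV)
m=cv2.inRange(hsv,(0,150,60),(8,255,255))|cv2.inRange(hsv,(172,150,60),(180,255,255))
N,l,st,c=cv2.connectedComponentsWithStats(m); i=1+np.argmax(st[1:,4]); print(st[i],c[i])
ys,xs=np.nonzero(l==i); P=np.array([atz(p,(x,y),.078) for x,y in zip(xs,ys)])[:,:2]
print(P.mean(0),P.min(0),P.max(0)); v=cv2.fitLine(P.astype(np.float32),2,0,.001,.001).ravel(); print(np.degrees(np.arctan2(v[1],v[0])))
```

```text
17.95 [ 0.4366 -0.0926  0.1873] [ 1.7997e+02  1.0000e-02 -2.1600e+00] [-27.2  13.9  94.2  -0.   71.9  65. ] [-0.12  0.26 -0.12]
[ 305  197   18   67 1191] [313.46683459 229.97984887]
[ 0.44291265 -0.08984209] [ 0.41526891 -0.09736941] [ 0.46940708 -0.08194291]
-2.5068715
```

View pics/w6.png

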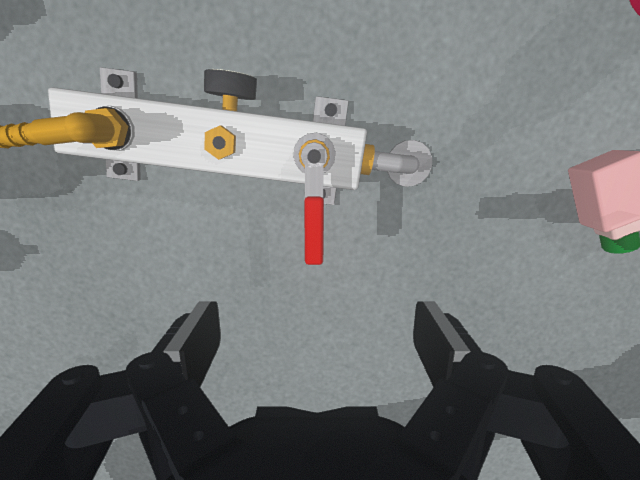

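The red sleeve runs along column 314 from row 197 to row 263, with its middle at about (0.442, -0.090). I'll lower and grip the lever.

Emit:
{"api": "arm_command", "payload": {
  "deltas": [
    {"tx":0.0033,"ty":-0.003,"tz":0.02,"rx":0,"ry":0,"rz":0.3},
    {"tx":0,"ty":0,"tz":0.025,"rx":0,"ry":0,"rz":0},
    {"tx":0,"ty":0,"tz":0.03,"rx":0,"ry":0,"rz":0},
    {"tx":0,"ty":0,"tz":0.025,"rx":0,"ry":0,"rz":0},
    {"tx":0,"ty":0,"tz":0.018,"rx":0,"ry":0,"rz":0},
    {"tx":0,"ty":0,"tz":0.009,"rx":0,"ry":0,"rz":0},
    {"tx":0,"ty":0,"tz":0,"rx":0,"ry":0,"rz":0}
  ]
}}

```text
time: 18.7
eef_pos: [0.441, -0.0865, 0.0596]
tool_rot: [-180.0, 0.1, -2.2]
ft_force: [0.5, 0.1, 0.6]
opening: 0.0852
finger_force: 0.0
```

Emit:
{"api": "arm_command", "payload": {
  "deltas": [
    {"tx":0,"ty":0,"tz":0,"rx":0,"ry":0,"rz":0},
    {"tx":0,"ty":0,"tz":0,"rx":0,"ry":0,"rz":0},
    {"tx":0,"ty":0,"tz":0,"rx":0,"ry":0,"rz":0},
    {"tx":0,"ty":0,"tz":0,"rx":0,"ry":0,"rz":0},
    {"tx":0,"ty":0,"tz":0,"rx":0,"ry":0,"rz":0},
    {"tx":0,"ty":0,"tz":0,"rx":0,"ry":0,"rz":0},
    {"tx":0,"ty":0,"tz":0,"rx":0,"ry":0,"rz":0},
    {"tx":0,"ty":0,"tz":0,"rx":0,"ry":0,"rz":0}
  ],
  "hand": 255,
  "grip_force": 30
}}

```text
time: 19.5
eef_pos: [0.4411, -0.0879, 0.0608]
tool_rot: [179.9, -0.0, -2.3]
ft_force: [-2.9, -4.0, 4.4]
opening: 0.0146
finger_force: 29.0
```

Emit:
{"api": "arm_command", "payload": {
  "deltas": [
    {"tx":0.0002,"ty":0.0051,"tz":0,"rx":0,"ry":0,"rz":-5},
    {"tx":0.0002,"ty":0.0051,"tz":0,"rx":0,"ry":0,"rz":-5},
    {"tx":0.0002,"ty":0.0051,"tz":0,"rx":0,"ry":0,"rz":-5},
    {"tx":0.0002,"ty":0.0051,"tz":0,"rx":0,"ry":0,"rz":-5},
    {"tx":0.0002,"ty":0.0051,"tz":0,"rx":0,"ry":0,"rz":-5},
    {"tx":0.0002,"ty":0.0051,"tz":0,"rx":0,"ry":0,"rz":-5},
    {"tx":0.0002,"ty":0.0051,"tz":0,"rx":0,"ry":0,"rz":-5},
    {"tx":0.0002,"ty":0.0051,"tz":0,"rx":0,"ry":0,"rz":-5}
  ]
}}

```text
time: 20.3
eef_pos: [0.4519, -0.1268, 0.0607]
tool_rot: [180.0, 0.2, 38.0]
ft_force: [-9.3, -9.0, 7.4]
opening: 0.0147
finger_force: 28.8
```

Emit:
{"api": "arm_command", "payload": {
  "deltas": [
    {"tx":0.0002,"ty":0.0051,"tz":0,"rx":0,"ry":0,"rz":-5},
    {"tx":0.0002,"ty":0.0051,"tz":0,"rx":0,"ry":0,"rz":-5},
    {"tx":0.0002,"ty":0.0051,"tz":0,"rx":0,"ry":0,"rz":-5},
    {"tx":0.0002,"ty":0.0051,"tz":0,"rx":0,"ry":0,"rz":-5},
    {"tx":0.0002,"ty":0.0051,"tz":0,"rx":0,"ry":0,"rz":-5},
    {"tx":0.0002,"ty":0.0051,"tz":0,"rx":0,"ry":0,"rz":-5},
    {"tx":0.0002,"ty":0.0051,"tz":0,"rx":0,"ry":0,"rz":-5},
    {"tx":0.0002,"ty":0.0051,"tz":0,"rx":0,"ry":0,"rz":-5},
    {"tx":0,"ty":0,"tz":0,"rx":0,"ry":0,"rz":0}
  ]
}}

```text
time: 21.2
eef_pos: [0.4872, -0.1492, 0.0609]
tool_rot: [179.9, 0.2, 77.9]
ft_force: [-5.2, -12.4, 2.4]
opening: 0.0141
finger_force: 29.3
```

Emit:
{"api": "arm_command", "payload": {
  "deltas": [
    {"tx":0,"ty":0.002,"tz":0,"rx":0,"ry":0,"rz":-2},
    {"tx":0,"ty":0,"tz":0,"rx":0,"ry":0,"rz":0},
    {"tx":0,"ty":0,"tz":0,"rx":0,"ry":0,"rz":0}
  ]
}}

```text
time: 21.5
eef_pos: [0.4889, -0.1495, 0.0609]
tool_rot: [179.9, 0.2, 79.8]
ft_force: [-4.2, -12.1, 2.4]
opening: 0.0142
finger_force: 29.3
```

Emit:
{"api": "arm_command", "payload": {
  "deltas": [
    {"tx":0,"ty":0,"tz":0,"rx":0,"ry":0,"rz":0},
    {"tx":0,"ty":0,"tz":0,"rx":0,"ry":0,"rz":0},
    {"tx":0,"ty":0,"tz":0,"rx":0,"ry":0,"rz":0},
    {"tx":0,"ty":0,"tz":0,"rx":0,"ry":0,"rz":0},
    {"tx":0,"ty":0,"tz":0,"rx":0,"ry":0,"rz":0},
    {"tx":0,"ty":0,"tz":0,"rx":0,"ry":0,"rz":0},
    {"tx":0,"ty":0,"tz":-0.02,"rx":0,"ry":0,"rz":0},
    {"tx":0,"ty":0,"tz":-0.04,"rx":0,"ry":0,"rz":0},
    {"tx":0,"ty":0,"tz":-0.04,"rx":0,"ry":0,"rz":0},
    {"tx":0,"ty":0,"tz":-0.04,"rx":0,"ry":0,"rz":0}
  ],
  "hand": 0
}}

```text
time: 22.5
eef_pos: [0.4885, -0.1471, 0.2019]
tool_rot: [-180.0, -0.0, 79.8]
ft_force: [-0.1, -1.0, 0.2]
opening: 0.0854
finger_force: 0.0
```

Emit:
{"api": "arm_command", "payload": {
  "deltas": [
    {"tx":-0.03,"ty":0,"tz":0,"rx":0,"ry":0,"rz":0},
    {"tx":-0.03,"ty":0,"tz":0,"rx":0,"ry":0,"rz":0},
    {"tx":-0.03,"ty":0,"tz":0,"rx":0,"ry":0,"rz":0},
    {"tx":0,"ty":0,"tz":0,"rx":0,"ry":0,"rz":0},
    {"tx":0,"ty":0,"tz":0,"rx":0,"ry":0,"rz":0}
  ]
}}

```text
time: 23.0
eef_pos: [0.4726, -0.2359, 0.2001]
tool_rot: [-180.0, -0.0, 79.7]
ft_force: [0.1, 0.4, 1.1]
opening: 0.0852
finger_force: 0.0
```

Run:
```python
from h import *
s=telemetry.get_state(); print(s['time'],s['eef_pos'].round(4),s['tool_rot'].round(2),s['joint_positions'].round(1),s['ft_force'].round(2))
p=snap('wrist','w7.png'); hsv=cv2.cvtColor(p['image'],cv2.COLOR_BGR2HSV)
m=cv2.inRange(hsv,(0,150,60),(8,255,255))|cv2.inRange(hsv,(172,150,60),(180,255,255))
N,l,st,c=cv2.connectedComponentsWithStats(m); i=1+np.argmax(st[1:,4]); print(st[i],c[i])
ys,xs=np.nonzero(l==i); P=np.array([atz(p,(x,y),.078) for x,y in zip(xs,ys)])[:,:2]
print(P.mean(0)); v=cv2.fitLine(P.astype(np.float32),2,0,.001,.001).ravel(); print(np.degrees(np.arctan2(v[1],v[0])))
P=brass(p)-[.5252,.0657]; P=P[(P[:,1]>.03)&(P[:,1]<.072)&(abs(P[:,0])<.03)]
print('barb',len(P),np.degrees(np.arctan2(P.mean(0)[1],P.mean(0)[0])))
q=snap('top')
for t in ['trap_cap','flask','sprayer','tape_roll']: print(t,[(np.round(d['bbox']).tolist(),round(d['conf'],2)) for d in imaging.spot_in(q,t)][:3])
```

```text
23.0 [ 0.4726 -0.2359  0.2001] [-1.7997e+02 -3.0000e-02  7.9700e+01] [-39.4  21.1  80.9   0.   78.1 -29.1] [0.15 0.43 1.07]
[ 447  292  129   84 4926] [504.7320341 333.6725538]
[ 0.62526809 -0.36125171]
-46.710163
barb 0 nan
trap_cap [([218.0, 206.0, 24.0, 24.0], 0.78), ([199.0, 244.0, 42.0, 32.0], 0.63), ([154.0, 281.0, 40.0, 32.0], 0.61)]
flask []
sprayer [([443.0, 208.0, 44.0, 29.0], 0.65)]
tape_roll [([327.0, 188.0, 13.0, 16.0], 0.78)]<stdin>:9: RuntimeWarning: Mean of empty slice.
  ret = um.true_divide(
```

View pics/w7.png

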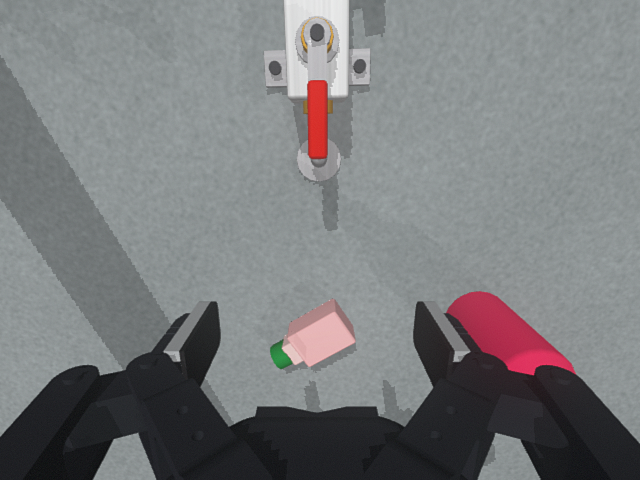

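The red lever (column 318, rows 80–157) lies along the manifold. I'll do a last numeric check of the barb from the top camera, then hand in.

Run:
```python
from h import *
p=snap('top'); P=brass(p)-[.5252,.0657]; P=P[(P[:,1]>.02)&(P[:,1]<.075)&(abs(P[:,0])<.04)]
h=np.degrees(np.arctan2(P.mean(0)[1],P.mean(0)[0])) if len(P) else None
print(len(P),P.mean(0),h)
if h and 90<h<99: print(order.sign_off())
```

```text
59 [-0.00464053  0.04217726] 96.27868477459165
the job is handed in; nothing more can be done
None
```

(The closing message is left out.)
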